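# Set the bench demagnetiser and hold a ground parallel in its coil

### The job

The steel parallel standing on end in the wooden stand came off the magnetic chuck magnetised. First turn the strength dial of the bench demagnetiser until its pointer stands on the one long mark of the scale; then take the parallel out of the stand, lower it upright through the narrow slot in the demagnetiser's top until well over half of its length is inside, and finish while still holding it there, hanging still and clear of the bottom of the coil chamber, never letting go. Do not shift the other things lying about on the bench.

Things in the scene. Friction and masses are not known exactly. Their poses are not given: they have to be found in the camera images.
- demag: bench demagnetiser, a grey sheet-metal case fixed to the bench, 134 (x) x 204 (y) x 104 mm high, on rubber feet, its lead leaving at the back (+x). Origin: centre of its underside; z up, its front faces its own -x. On the flat top (z = 104 mm): the slot insert at its own y = -50 mm and the dial at y = +50 mm
- slot (a point): centre of the slot's mouth, in a white plastic insert 70 x 56 mm standing 8 mm proud of the case top (mouth 112 mm above the bench). The slot is 26 mm along its own x, 14 mm along its own y (parallel: 24 x 12), mouth chamfered 2 mm. The narrow part is 8 mm deep; below it the coil chamber widens to 40 x 28 mm, with a solid floor 85 mm below the mouth. z up, axes as the case's
- dial (a joint): angle of the strength dial in rad; grows as it turns clockwise seen from above. 0 at the lower end of the scale, 4.71 at the upper end, 2.356 when the pointer stands on the long mark. Turns freely with light friction (0.03 N m), stays where it is left
- dial_grip (a point): point on the dial's vertical axis at gripping height, 122 mm above the bench. The black dial has a round skirt 50 mm across with a raised bar grip over its middle, 46 mm long, 12 mm thick, its top 9 mm above this point and the skirt 11 mm below it. x points along the bar to the pointer end (white line on the bar's top), z up; it turns with the dial
- long_mark (a point): outer end of the long, thick mark on the scale plate round the dial: 38 mm from the dial's axis, straight away from the front of the case (its own +x). The other ten marks are short and thin, 27 degrees apart
- stand: wooden block fixed to the bench, 62 (x) x 118 (y) x 40 mm high, with the parallel's pocket at one end and four small punches standing 16 mm or less proud of it at the other. Origin: centre of its underside, z up
- pocket (a point): centre of the mouth of the parallel's pocket in the stand's top, 40 mm above the bench; the pocket is 26 (x) x 14 (y) mm and 30 mm deep, chamfered 1 mm; axes as the stand's
- top_end (a point): centre of the upper end face of the steel parallel, a ground bar 100 mm long, about 0.22 kg, section 24 mm (this frame's x) by 12 mm (this frame's y); z points up along its length. At the start it stands on end in the pocket, upper end 110 mm above the bench, 70 mm clear of the stand. Take it across the 12 mm near the upper end
- low_end (a point): centre of the lower end face of the same parallel, 100 mm below top_end; same axes
- parallel: the same steel parallel. Origin: the middle of one of its 100 x 12 mm faces, x along its length (up at the start); top_end and low_end are handier
- bush: loose steel guide bush, 38 x 38 x 42 mm high, a bystander; origin under its centre
- mike: loose micrometer, 122 x 49 x 18 mm, lying flat, a bystander; origin under its centre
- tape: loose roll of tape, 103 mm across, 24 mm high, a bystander; origin under its centre
- other_parallel: another parallel of the same size, 100 x 12 x 24 mm, lying on the bench: a bystander, not the one to treat; origin under its centre

How it is judged:
On the way, in this order (a step that is already met when the one before it is completed fails the run):
1. the dial's pointer stands on the long mark, before the parallel goes in (value of joint dial between 2.236 and 2.476 rad and horizontal distance between low_end and slot above 0.03 m), for 0.2 s.
2. the gripper carries the parallel clear of its stand (z of low_end in the frame of pocket above 0.005 m and contact force between the fingers and parallel above 1 N), for 0.1 s.
At the end, for the whole second after the job is handed in: Dial within 0.12 rad of the long mark; the parallel gripped, still (under 20 mm/s), within 0.1 rad of upright, its lower end 50 to 80 mm below the slot's mouth (5 mm or more off the chamber floor) and within 12 mm of its axis, pressing on the demagnetiser with less than 8 N (value of joint dial between 2.236 and 2.476 rad and z of low_end in the frame of slot between -0.08 and -0.05 m and horizontal distance between low_end and slot below 0.012 m and angle between top_end's own z axis and vertical below 0.1 rad and contact force between the fingers and parallel above 1 N and linear speed of parallel below 0.02 m/s and contact force between parallel and demag below 8 N); the arm keeps its last pose, push and grip.
It fails at once if a bystander (bush, micrometer, tape roll or other parallel) was shifted by more than 20 mm (distance of any of bush, mike, tape, other_parallel from where it was at the start of the episode above 0.02 m).
It also fails if it takes over 61 s, if anything falls off the work surface, if the arm or the gripper's body presses on something with over 40 N, if the wrist force passes 120 N, or if a joint passes its speed limit or range.

### The arm

A 7-joint arm with a two-finger parallel gripper is mounted at the origin on a cart in front of the work surface, level with it; the furniture and walls round the work are solid. World frame = base frame: x ahead of the robot, y to its left, z up, the work surface at z = 0. Lengths are in m, angles in rad, forces in N, time in s.
With the tool pointing down it reaches from about 0.4 to 0.85 m from the base axis. Payload 10.4 kg.
Tool frame: the origin (TCP) lies at the centre of the arm's flange, where the gripper is bolted on; the fingertips stand 182 mm ahead of it and the grasp point (between the pads) lies r.grasp_offset ahead of it (r.grasp_offset is the distance from the TCP to the grasp point, in m); z points along the fingers, y is the line along which they close (so a half turn about z gives the same grasp; the last joint's range is limited). The gripper opens to 87 mm and grips with 3 to 60 N. Pads are 19 mm wide; open, the fingers measure 117 mm over their backs; the gripper's body (75 mm by 190 mm) begins 51 mm behind the grasp point.
Start: joints at [1.15, 0.332, -0.065, 1.46, 0.022, 1.35, -0.088], TCP at [0.242, -0.576, 0.405] pointing down, gripper open.
Joint ranges: [-2.6, 2.6], [-0.5, 2.12], [-1.47, 1.34], [0.16, 2.42], [-1.27, 4.41], [0.06, 2.06], [-2.6, 2.6]. Speed limits (rad/s): [2.22, 2.22, 2.79, 2.79, 3.14, 3.14, 3.14].

### API

Orientations are given as a unit quaternion [x, y, z, w].
In Python, from bench import status, vision, job, spotter, r gives the robot as it stands. The module is installed in compiled form; this text tells all that it offers.
- The arm moves only by the tool play_rows, never from a script. Its argument "series" is a list of rows, each a list of 6 numbers: the shift along the tool's x, y, z each as a share of 150 mm, from -1 to 1, then the turn, a rotation vector about the tool's x, y, z each as a share of 30 degrees, from -1 to 1. In form: [[x, y, z, ax, ay, az], ...]. A call has 1 to 5 rows; each row is the pose to reach, as a shift and turn from the pose commanded when the call began, along the tool's axes at that moment; what a row does not reach only later rows make up. A row lasts 1/10 s, in which the tool goes at most 50 mm and 8.59 degrees, less where a joint would pass 70% of its speed; a pose out of reach is approached as far as the arm can. A call with a number of a shift or a turn outside -1 to 1 is refused whole. A call with a gripper value outside its range is refused whole. "fingers" is the opening, from -1 (shut) to 1 (fully open), set as the call begins (left out, the last holds). The fingers move at their own pace and stop on an object; "squeeze" is the grip in N (left out, the last holds). Time passes only in rows, so rows that repeat a pose let the fingers close. It gives the time, the measured TCP pose, the force, the opening and the grip force at its end, in the units of the state.
- status.read_state(): the state, without advancing time (a new reading comes with each control period).
- vision.camera(name): name is "side" or "top" or "wrist"; returns the picture (420x560x3 uint8, blue, green, red); there is no depth.
- vision.calibration(name): a dict with "fx", "fy", "cx", "cy" (pixels), "rvec" (rotation vector, rad) and "tvec" (3), from world to camera coordinates, as OpenCV has them; the wrist camera has in their place "T_tool_cam" (4x4, takes a point from camera to tool coordinates, whose origin is the TCP and whose axes are the flange's). Camera axes: x right, y down, z forward; pixel columns grow to the right and rows downward; lengths in m; the calibration is good to about 2 mm. The wrist camera is an equidistant fisheye: a pixel r from the principal point sees the ray r / f radians off the axis. A picture is of the moment at which its call begins: read the wrist's pose just before it. calibration takes no time and is no camera call.
- job.close_job(): hands the job in; it is judged then, once.
Trained networks look in the newest picture that a camera, given by its name, has taken for a name from the list of things; names that differ only in an ending like _2 or _b are one class to them, and where a whole thing is asked for, a point or a joint stands for the part that bears it (a point fixed in the world has none). Each returns a list of dicts, best first, with "conf" (0 to 1); they miss things now and then, are a little off and sometimes report something else, mostly with a low value. They report only what shows in the picture. A call takes as long as a camera call.
- spotter.boxes_of(camera, name): "point" ([x, y, z] in m, in world coordinates, good to about 4 mm: the middle of the surface that is visible of it).
- spotter.regions_of(camera, name): "pixels" (420x560 bool, what is visible of it).
The state is a dict: "time": time; "joint_positions": joint angles; "joint_vel": joint speeds; "joint_torque": joint torques, N m; "ee_pos": TCP position; "eef_rot": TCP orientation; "ft_force": force on the tool from outside, world axes, zero at the start; "torque": the same for the moment, N m; "width": finger opening in m; "grip_force": force on a finger pad.
Only numpy, scipy, OpenCV 4.12 (cv2) and the standard library are available. Lean on these libraries where they do the work, as an engineer would, in place of code of your own. Each camera call takes 0.05 s, during which the arm holds its last target. There are 200 camera calls.

## Working session

There is one attempt and no reset: what is moved stays moved. The work goes in short steps, Python scripts to look and compute and a tool call to move; the robot and the scene stay as the last step left them, time stands still between calls to the robot, and variables do not carry over. Pictures are saved under pics/ and viewed, at most 10 in all, crops included, and the job is handed in when it is done.

Besides the shell and the picture viewer there is one more tool, called after "Request:" as name(argument=value, ...) on one line, values as JSON. play_rows: Moves the arm, as the interface text tells. Shift numbers are shares of 150 mm and turn numbers shares of 30 degrees, none past 1 either way. Its arguments: {"type":"object","properties":{"series":{"type":"array","items":{"type":"array","items":{"type":"number"}}},"fingers":{"type":"number"},"squeeze":{"type":"number"}},"required":["series"]}

```bash
mkdir -p pics
cat > h.py <<'E'
import numpy as np, cv2
from scipy.spatial.transform import Rotation as R
from bench import status, vision, job, spotter, r
def ray(cam,px):
    c=vision.calibration(cam); Rm=cv2.Rodrigues(np.array(c['rvec'],float))[0]; t=np.array(c['tvec'],float).ravel()
    d=Rm.T@np.array([(px[0]-c['cx'])/c['fx'],(px[1]-c['cy'])/c['fy'],1.]); return -Rm.T@t,d
def atz(cam,px,z):
    o,d=ray(cam,px); return o+d*(z-o[2])/d[2]
def proj(cam,p):
    c=vision.calibration(cam); K=np.array([[c['fx'],0,c['cx']],[0,c['fy'],c['cy']],[0,0,1.]])
    return cv2.projectPoints(np.array(p,float).reshape(-1,3),np.array(c['rvec'],float),np.array(c['tvec'],float),K,None)[0].reshape(-1,2)
def tool():
    s=status.read_state(); return np.array(s['ee_pos']),R.from_quat(s['eef_rot']),s
E
python3 - <<'E'
from h import *
p,q,s=tool(); print(s['time'],p,q.as_matrix().round(3),r.grasp_offset,s['width'])
for c in ['top','side']:
    im=vision.camera(c); cv2.imwrite(f'pics/{c}0.png',im)
    k=vision.calibration(c); print(c,k['fx'],ray(c,(280,210))[0])
    for n in ['demag','dial','stand','parallel','bush','mike','tape','other_parallel']:
        print(n,[(np.round(b['point'],3).tolist(),round(b['conf'],2)) for b in spotter.boxes_of(c,n)[:2]])
print(status.read_state()['time'])
E
```

```text
0.0 [ 0.2420487  -0.57608516  0.40394298] [[ 0.922  0.387 -0.001]
 [ 0.387 -0.922  0.001]
 [-0.    -0.001 -1.   ]] 0.1635 0.08712830909925572
top 524.5660675733567 [0.39440687 0.0612128  1.25897458]
demag [([0.523, 0.112, 0.107], 0.62)]
dial [([0.531, 0.154, 0.11], 0.62)]
stand [([0.511, -0.213, 0.04], 0.73), ([0.37, 0.137, 0.042], 0.33)]
parallel [([0.508, -0.247, 0.092], 0.44)]
bush [([0.369, 0.133, 0.041], 0.75)]
mike [([0.376, -0.028, 0.008], 0.63), ([0.512, -0.248, 0.091], 0.3)]
tape [([0.486, 0.38, 0.024], 0.64)]
other_parallel [([0.656, -0.17, 0.024], 0.65), ([0.511, -0.211, 0.039], 0.4)]
side 500.5344724226581 [0.42876988 0.9540372  0.8715101 ]
demag [([0.525, 0.161, 0.102], 0.84), ([0.369, 0.142, 0.04], 0.73)]
dial [([0.526, 0.166, 0.116], 0.61)]
stand [([0.515, -0.192, 0.04], 0.69)]
parallel [([0.508, -0.251, 0.077], 0.63)]
bush [([0.368, 0.143, 0.039], 0.63), ([0.527, 0.165, 0.114], 0.59)]
mike [([0.376, -0.027, 0.012], 0.55), ([0.526, 0.167, 0.117], 0.32)]
tape [([0.486, 0.392, 0.024], 0.77)]
other_parallel [([0.656, -0.167, 0.013], 0.57)]
0.9
```

View pics/top0.png

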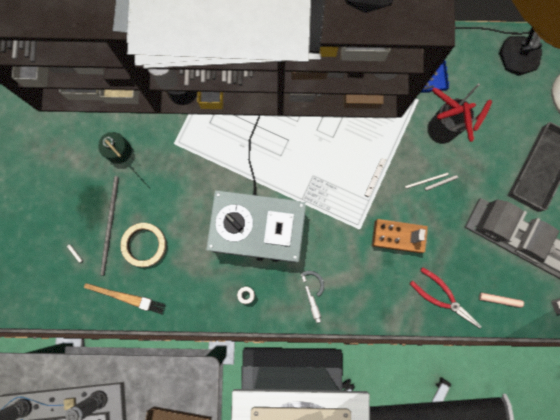

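View pics/side0.png

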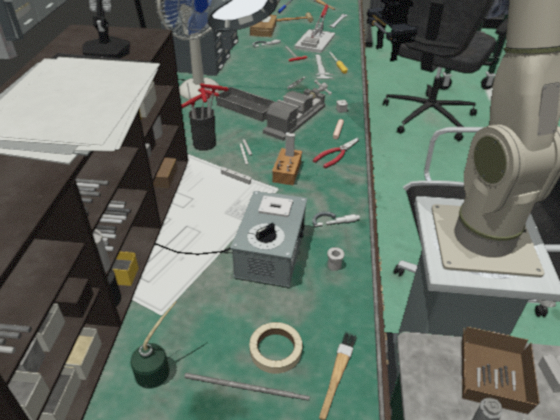

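The top view shows the demagnetiser at about (257,228), turned a little, with the dial at (234,222) and the slot at (279,229). The stand is at (400,237), the bush at (246,296) and the mike at (313,297). Next I'll measure yaw and centres, with one enlarged crop.

Run:
```python
from h import *
im=vision.camera('top')
a=cv2.resize(im[180:275,200:312],None,fx=5,fy=5,interpolation=cv2.INTER_CUBIC)
b=cv2.resize(im[210:260,365:435],None,fx=4,fy=4,interpolation=cv2.INTER_CUBIC)
o=np.zeros((a.shape[0]+0,800,3),np.uint8); o[:a.shape[0],:560]=a; o[:200,560:800]=b[:,:240]
cv2.imwrite('pics/crop.png',o)
for n,z in [('demag',.104),('stand',.04),('parallel',.11),('other_parallel',.024)]:
    rr=spotter.regions_of('top',n)
    for g in rr[:1]:
        m=g['pixels'].astype(np.uint8); c=max(cv2.findContours(m,0,1)[0],key=cv2.contourArea).reshape(-1,2)
        w=np.array([atz('top',x,z)[:2] for x in c],np.float32)
        print(n,round(g['conf'],2),cv2.minAreaRect(w),cv2.boundingRect(c))
```

```text
demag 0.78 ((0.6011447310447693, 0.10302450507879257), (0.2054443508386612, 0.3049777150154114), 83.87168884277344) (207, 124, 98, 138)
stand 0.77 ((0.5141257047653198, -0.22117874026298523), (0.12503087520599365, 0.0671704038977623), 83.12975311279297) (371, 219, 56, 34)
parallel 0.57 ((0.5082276463508606, -0.24684074521064758), (0.025953354313969612, 0.03982771933078766), 22.701753616333008) (410, 228, 17, 15)
other_parallel 0.48 ((0.6546322107315063, -0.16694769263267517), (0.013898790813982487, 0.10104277729988098), 63.8916130065918) (365, 159, 20, 38)
```

View pics/crop.png

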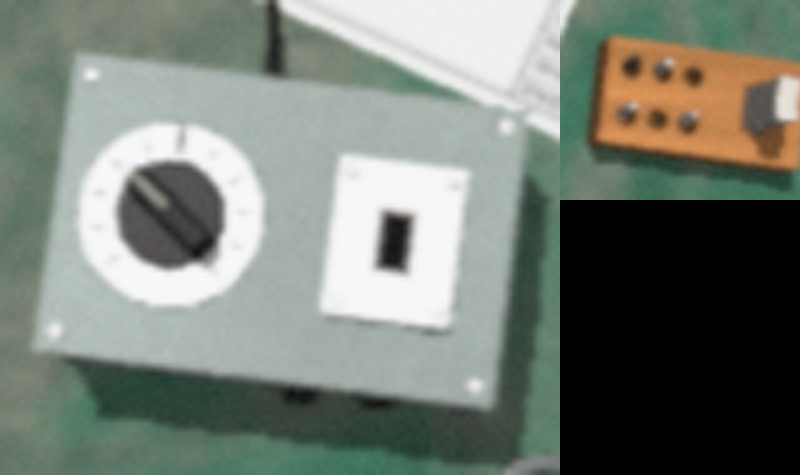

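The pointer (white line) is up-left at about 45° and the long mark is near the image's up direction. I'll compute world positions and the first moves.

Run:
```python
from h import *
f=lambda x,y:((x+.5)/5+200-.5,(y+.5)/5+180-.5)
C=np.array([atz('top',f(*p),.104)[:2] for p in [(75,55),(527,105),(492,408),(35,350)]])
print(C.round(4), C.mean(0)); 
for i in range(4): print(np.linalg.norm(C[i]-C[(i+1)%4]))
ex=(C[0]+C[1]-C[2]-C[3]);ey=(C[0]+C[3]-C[1]-C[2]); print(np.degrees([np.arctan2(ex[1],ex[0]),np.arctan2(-ey[0],ey[1])]))
y=np.mean([np.arctan2(ex[1],ex[0]),np.arctan2(-ey[0],ey[1])]);u=np.array([-np.sin(y),np.cos(y)])
print('dial,slot from case',C.mean(0)+.05*u,C.mean(0)-.05*u)
print('dial px',atz('top',f(171,214),.115),'slot px',atz('top',f(394,242),.112))
a=atz('top',f(130,175),.131);b=atz('top',f(208,250),.131);d=a-b;print('bar',np.degrees(np.arctan2(d[1],d[0])),(a+b)/2,np.linalg.norm(d))
p,q,s=tool();print(p,s['time'])
# shift to above dial at tcp z .36
g=np.array([*(C.mean(0)+.05*u),.36]); print('shift tool',q.inv().apply(g-p)/.15)
```

```text
[[0.601  0.2042]
 [0.5822 0.0021]
 [0.4471 0.0158]
 [0.4689 0.2174]] [0.52480543 0.10986802]
0.20303264066280544
0.13578220647506734
0.20277792713972667
0.13276368467139074
[-5.75510493 -5.73366733]
dial,slot from case [0.52980996 0.15961694] [0.5198009  0.06011911]
dial px [0.52901269 0.15835292 0.115     ] slot px [0.51881041 0.06021812 0.112     ]
bar 47.271084247530915 [0.52779534 0.15790881 0.131     ] 0.04724944201253747
[ 0.24211973 -0.5762107   0.40474941] 1.15
shift tool [ 3.66839798 -3.77962646  0.29808944]
```

Request:
play_rows(series=[[0.23,-0.24,0,0,0,0],[0.46,-0.47,0,0,0,0],[0.69,-0.71,0,0,0,0],[0.92,-0.95,0,0,0,0]], fingers=1)

```text
time: 1.55
ee_pos: [0.3146, -0.3894, 0.4048]
eef_rot: [0.98, 0.198, 0.0, 0.0]
ft_force: [1.7, 0.5, 0.2]
width: 0.0871
grip_force: 0.0
```

Request:
play_rows(series=[[0.23,-0.24,0,0,0,0],[0.46,-0.47,0,0,0,0],[0.69,-0.71,0,0,0,0],[0.92,-0.95,0,0,0,0]])

```text
time: 1.95
ee_pos: [0.3864, -0.2045, 0.4051]
eef_rot: [0.98, 0.198, 0.0, 0.001]
ft_force: [0.3, -0.0, -0.0]
width: 0.0873
grip_force: 0.0
```

Request:
play_rows(series=[[0.23,-0.24,0,0,0,0],[0.46,-0.47,0,0,0,0],[0.69,-0.71,0,0,0,0],[0.92,-0.95,0,0,0,0]])

```text
time: 2.35
ee_pos: [0.4584, -0.0197, 0.4052]
eef_rot: [0.98, 0.197, 0.0, 0.0]
ft_force: [1.2, -0.6, -0.6]
width: 0.0865
grip_force: 0.0
```

Request:
play_rows(series=[[0.23,-0.24,0,0,0,-0.2],[0.46,-0.47,0,0,0,-0.4],[0.69,-0.71,0,0,0,-0.6],[0.91,-0.94,0,0,0,-0.82],[0.91,-0.94,0,0,0,-0.82]])

```text
time: 2.85
ee_pos: [0.5294, 0.1673, 0.4044]
eef_rot: [0.913, 0.407, 0.0, -0.002]
ft_force: [-1.0, -1.0, -0.5]
width: 0.0872
grip_force: 0.0
```

```bash
cat > m.py <<'E'
from h import *
import sys
x,y,z,yaw=map(float,sys.argv[1:5])  # grasp target xyz, tool-x yaw deg
p,q,s=tool(); Rt=R.from_matrix(np.column_stack([[np.cos(a:=np.radians(yaw)),np.sin(a),0],[np.sin(a),-np.cos(a),0],[0,0,-1]]))
g=np.array([x,y,z])-Rt.apply([0,0,r.grasp_offset])
print('t',s['time'],'p',p.round(4),'yaw',np.degrees(np.arctan2(*q.as_matrix()[1::-1,0])).round(2),'tilt',np.degrees(np.arccos(-q.as_matrix()[2,2])).round(2),'j',np.round(s['joint_positions'],2),'w',s['width'],'grip',s['grip_force'],'F',np.round(s['ft_force'],1))
print('shift',(q.inv().apply(g-p)/.15).round(3),'turn',((q.inv()*Rt).as_rotvec()/np.radians(30)).round(3))
E
python3 m.py .5294 .1588 .125 47.3
```

```text
t 2.85 p [0.5294 0.1673 0.4044] yaw 48.07 tilt 0.25 j [ 0.31  0.27 -0.82  1.62  0.2   1.34 -1.27] w 0.08724626226750919 grip 0.0 F [-1.  -1.  -0.5]
shift [-0.044  0.041  0.772] turn [-0.007 -0.005  0.026]
```

Request:
play_rows(series=[[-0.044,0.041,0.2,0,0,0.02],[-0.044,0.041,0.4,0,0,0.02],[-0.044,0.041,0.6,0,0,0.02],[-0.044,0.041,0.715,0,0,0.02],[-0.044,0.041,0.715,0,0,0.02]])

```text
time: 3.35
ee_pos: [0.5288, 0.1514, 0.2952]
eef_rot: [0.918, 0.397, -0.002, -0.0]
ft_force: [-0.6, -0.1, -1.1]
width: 0.0872
grip_force: 0.0
```

```bash
python3 m.py .5294 .1588 .133 47.3; python3 -c "
from h import *
cv2.imwrite('pics/w1.png',vision.camera('wrist'))"
```

```text
t 3.35 p [0.5288 0.1514 0.2952] yaw 46.76 tilt 0.24 j [ 0.29  0.36 -0.78  1.76  0.27  1.14 -1.32] w 0.08719227679127271 grip 0.0 F [-0.6 -0.1 -1.1]
shift [ 0.039 -0.031 -0.009] turn [-0.004  0.007 -0.018]
```

View pics/w1.png

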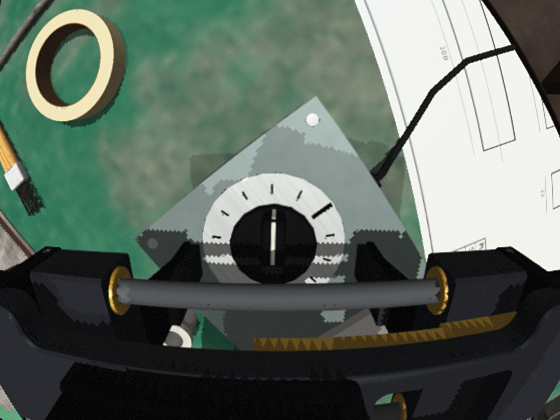

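The wrist view shows the dial between the open fingers. Its bar, at (272,237), lines up with the pads and the long mark is at (322,211). I'll centre the last few millimetres, then grip.

Request:
play_rows(series=[[0.039,-0.031,0,0,0,0],[0.039,-0.031,0,0,0,0],[0.039,-0.031,0,0,0,0]])

```text
time: 3.7
ee_pos: [0.5303, 0.1601, 0.2985]
eef_rot: [0.918, 0.397, 0.001, 0.0]
ft_force: [0.3, 0.2, -0.8]
width: 0.0871
grip_force: 0.0
```

```bash
python3 m.py .5294 .1588 .133 47.3
```

```text
t 3.7 p [0.5303 0.1601 0.2985] yaw 46.82 tilt 0.1 j [ 0.28  0.36 -0.78  1.75  0.28  1.14 -1.34] w 0.08708351226986107 grip 0.0 F [ 0.3  0.2 -0.8]
shift [-0.011  0.002  0.014] turn [ 0.002 -0.003 -0.016]
```

Request:
play_rows(series=[[-0.01,0,0.01,0,0,0],[-0.01,0,0.01,0,0,0],[-0.01,0,0.01,0,0,0],[-0.01,0,0.01,0,0,0],[-0.01,0,0.01,0,0,0]], fingers=-1, squeeze=12)

```text
time: 4.2
ee_pos: [0.5291, 0.1585, 0.296]
eef_rot: [0.918, 0.397, 0.0, 0.0]
ft_force: [0.3, -0.4, 0.3]
width: 0.0549
grip_force: 0.0
```

Request:
play_rows(series=[[0,0,0,0,0,0],[0,0,0,0,0,0],[0,0,0,0,0,0]])

```text
time: 4.5
ee_pos: [0.5291, 0.1585, 0.296]
eef_rot: [0.918, 0.397, -0.0, 0.0]
ft_force: [0.2, -0.2, -0.2]
width: 0.031
grip_force: 0.0
```

```bash
python3 m.py .5294 .1588 .133 -5.75
```

```text
t 4.5 p [0.5291 0.1585 0.296 ] yaw 46.79 tilt 0.0 j [ 0.28  0.36 -0.78  1.75  0.28  1.14 -1.34] w 0.031026809752771025 grip 0.0 F [ 0.2 -0.2 -0.2]
shift [ 0.003  0.    -0.003] turn [0.    0.    1.751]
```

Request:
play_rows(series=[[0,0,0,0,0,0],[0,0,0,0,0,0],[0,0,0,0,0,0],[0,0,0,0,0,0],[0,0,0,0,0,0]])

```text
time: 5.0
ee_pos: [0.5298, 0.1578, 0.2961]
eef_rot: [0.918, 0.397, 0.001, 0.001]
ft_force: [5.0, -1.5, -2.3]
width: 0.0122
grip_force: 12.0
```

```bash
python3 m.py .5294 .1588 .133 -5.75
```

```text
t 5.0 p [0.5298 0.1578 0.2961] yaw 46.74 tilt 0.11 j [ 0.28  0.36 -0.78  1.75  0.28  1.14 -1.34] w 0.012172225171487258 grip 11.997794955968857 F [ 5.  -1.5 -2.3]
shift [ 0.003 -0.006 -0.003] turn [ 0.002 -0.003  1.75 ]
```

Request:
play_rows(series=[[0,0,0,0,0,0.18],[0,0,0,0,0,0.36],[0,0,0,0,0,0.54],[0,0,0,0,0,0.72],[0,0,0,0,0,0.9]])

```text
time: 5.5
ee_pos: [0.5297, 0.1579, 0.2961]
eef_rot: [0.986, 0.17, 0.001, 0.0]
ft_force: [5.6, -1.4, -2.8]
width: 0.0115
grip_force: 12.0
```

Request:
play_rows(series=[[0,0,0,0,0,0.18],[0,0,0,0,0,0.36],[0,0,0,0,0,0.54],[0,0,0,0,0,0.7],[0,0,0,0,0,0.85]])

```text
time: 6.0
ee_pos: [0.5297, 0.158, 0.2961]
eef_rot: [0.999, -0.052, 0.001, 0.0]
ft_force: [3.9, -0.5, -2.7]
width: 0.0118
grip_force: 12.0
```

Request:
play_rows(series=[[0,0,0,0,0,0],[0,0,0,0,0,0],[0,0,0,0,0,0]])

```text
time: 6.3
ee_pos: [0.5297, 0.1579, 0.2961]
eef_rot: [0.999, -0.05, 0.001, 0.0]
ft_force: [5.4, -2.3, -3.8]
width: 0.0119
grip_force: 12.0
```

```bash
python3 m.py .5294 .1588 .133 -5.75
```

```text
t 6.3 p [0.5297 0.1579 0.2961] yaw -5.73 tilt 0.1 j [ 0.16  0.33 -0.63  1.76  0.21  1.12 -2.2 ] w 0.011865823154356322 grip 11.997801661491394 F [ 5.4 -2.3 -3.8]
shift [-0.003 -0.006 -0.003] turn [ 0.    -0.003  0.001]
```

Request:
play_rows(series=[[0,0,0,0,0,0],[0,0,0,0,0,0],[0,0,0,0,0,0],[0,0,0,0,0,0],[0,0,0,0,0,0]], fingers=1)

```text
time: 6.8
ee_pos: [0.529, 0.1586, 0.296]
eef_rot: [0.999, -0.05, -0.0, 0.0]
ft_force: [0.5, -0.2, 0.3]
width: 0.0443
grip_force: 0.0
```

Request:
play_rows(series=[[0,0,-0.1,0,0,0],[0,0,-0.3,0,0,0],[0,0,-0.5,0,0,0],[0,0,-0.75,0,0,0],[0,0,-0.75,0,0,0]])

```text
time: 7.3
ee_pos: [0.5297, 0.1594, 0.4148]
eef_rot: [0.999, -0.05, 0.004, -0.001]
ft_force: [0.8, 0.3, 0.5]
width: 0.0826
grip_force: 0.0
```

```bash
python3 m.py .5093 -.247 .25 -5.75
python3 - <<'E'
from h import *
im=vision.camera('wrist');cv2.imwrite('pics/w2.png',im)
c=vision.calibration('wrist');print(c['fx'],c['cx'],c['cy'],np.array(c['T_tool_cam']).round(4).tolist())
E
```

```text
t 7.3 p [0.5297 0.1594 0.4148] yaw -5.69 tilt 0.49 j [ 0.19  0.22 -0.65  1.62  0.14  1.34 -2.15] w 0.0825837243481579 grip 0.0 F [0.8 0.3 0.5]
shift [1.33e-01 2.71e+00 2.00e-03] turn [-0.005 -0.016  0.002]
325.19226210127806 277.9712012283286 207.97636266522898 [[-0.0004, -0.9583, -0.2859, 0.0778], [1.0, -0.0006, 0.0007, -0.0004], [-0.0008, -0.2859, 0.9583, 0.021], [0.0, 0.0, 0.0, 1.0]]
```

View pics/w2.png

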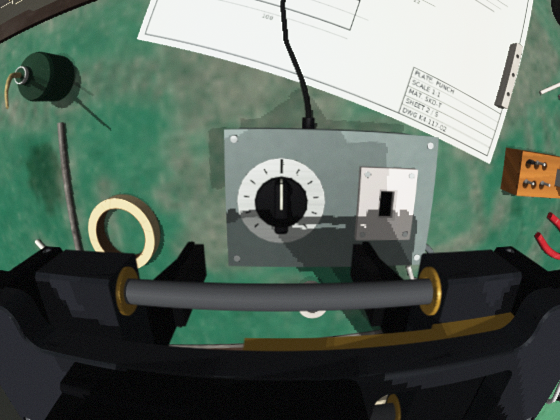

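The pointer line at (281,195) aligns with the long mark at (281,167), and the slot shows at (387,204). Next I'll work out the slot position from this wrist view and go to the parallel. Wrist view geometry gives an independent check.

```bash
cat >> h.py <<'E'
def watz(px,z,p=None,q=None):
    c=vision.calibration('wrist'); T=np.array(c['T_tool_cam'])
    if p is None: p,q,_=tool()
    v=np.array([(px[0]-c['cx']),(px[1]-c['cy'])]); rr=np.hypot(*v); th=rr/c['fx']
    d=np.array([*(np.sin(th)*v/rr),np.cos(th)]); d=q.apply(T[:3,:3]@d); o=p+q.apply(T[:3,3])
    return o+d*(z-o[2])/d[2]
E
python3 - <<'E'
from h import *
im=cv2.imread('pics/w2.png'); g=cv2.cvtColor(im,cv2.COLOR_BGR2GRAY)
sub=(g[182:225,372:402]<45).astype(np.uint8); n,l,st,ce=cv2.connectedComponentsWithStats(sub); i=1+st[1:,4].argmax()
print(st[i],ce[i]+[372,182]); c=ce[i]+[372,182]
print('slot',watz(c,.112), 'corners',[watz(k,.104)[:2].round(4).tolist() for k in [(225,130),(439,129)]])
print('mark',watz((281.5,160),.104),'pointer line',watz((281,209),.131),watz((281,180),.131))
E
```

```text
[  7  10  13  24 267] [385.21348315 203.65917603]
slot [0.51987685 0.06091716 0.112     ] corners [[0.5994, 0.1997], [0.5859, 0.0001]]
mark [0.56718404 0.15274955 0.104     ] pointer line [0.5300025  0.15706506 0.131     ] [0.55455804 0.15466251 0.131     ]
```

Request:
play_rows(series=[[0,0.3,0,0,0,0],[0.04,0.6,0,0,0,0],[0.04,0.9,0,0,0,0]])

```text
time: 7.65
ee_pos: [0.5213, 0.022, 0.4081]
eef_rot: [0.999, -0.049, -0.0, -0.0]
ft_force: [0.4, -0.3, 1.1]
width: 0.0873
grip_force: 0.0
```

Request:
play_rows(series=[[0,0.3,0,0,0,0],[0.04,0.6,0,0,0,0],[0.04,0.9,0,0,0,0]])

```text
time: 7.95
ee_pos: [0.5137, -0.1132, 0.4083]
eef_rot: [0.999, -0.05, -0.0, -0.0]
ft_force: [0.5, 0.0, 0.4]
width: 0.087
grip_force: 0.0
```

Request:
play_rows(series=[[0,0.3,0,0,0,0],[0.04,0.6,0,0,0,0],[0.04,0.9,0,0,0,0],[0.04,0.9,0,0,0,0],[0.04,0.9,0,0,0,0]])

```text
time: 8.45
ee_pos: [0.5063, -0.247, 0.4079]
eef_rot: [0.999, -0.051, -0.001, -0.0]
ft_force: [-0.8, 0.9, 0.1]
width: 0.0873
grip_force: 0.0
```

```bash
python3 - <<'E'
from h import *
p,q,s=tool(); im=vision.camera('wrist');cv2.imwrite('pics/w3.png',im)
t=vision.camera('top'); print(p,s['time'])
np.savez('w3.npz',p=p,q=q.as_quat())
cv2.imwrite('pics/w3b.png',cv2.resize(np.hstack([im[60:300,160:420]]),None,fx=2.5,fy=2.5,interpolation=cv2.INTER_CUBIC))
E
python3 m.py .5093 -.247 .25 -6.9
```

```text
[ 0.50626707 -0.24702271  0.4078612 ] 8.45
t 8.55 p [ 0.507  -0.2449  0.4083] yaw -5.6 tilt 0.05 j [ 0.68  0.22 -0.36  1.61  0.08  1.33 -1.36] w 0.08672246999706583 grip 0.0 F [ 0.5  1.1 -0.8]
shift [ 0.017  0.013 -0.035] turn [-0.002  0.001  0.043]
```

View pics/w3b.png

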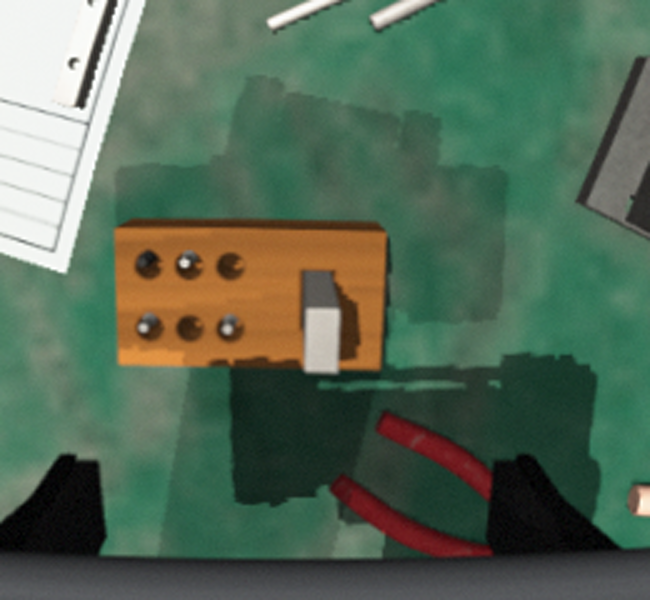

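The crop shows the bright end face of the parallel, with corners at about (303,307) and (340,373), and the stand's top almost square to the view. I'll turn these into world positions.

Run:
```python
from h import *
d=np.load('w3.npz');p=d['p'];q=R.from_quat(d['q'])
f=lambda x,y:((x+.5)/2.5-.5+160,(y+.5)/2.5-.5+60)
def quad(P,z):
    C=np.array([watz(f(*k),z,p,q)[:2] for k in P]); ex=C[0]+C[1]-C[2]-C[3]; ey=C[0]+C[3]-C[1]-C[2]
    print(C.mean(0),'size',np.linalg.norm(ex)/2,np.linalg.norm(ey)/2,'yaw',np.degrees([np.arctan2(ex[1],ex[0]),np.arctan2(-ey[0],ey[1])]))
quad([(303,307),(339,307),(340,373),(304,372)],.11)
quad([(115,228),(387,230),(383,370),(117,366)],.04)
```

```text
[ 0.51146926 -0.25625667] size 0.023819572807421655 0.012679797792803451 yaw [-4.51947994 -6.64229609]
[ 0.51479765 -0.22711709] size 0.0625827354198707 0.11868418624338518 yaw [-6.9735353  -6.69990382]
```

Run:
```python
from h import *
t=cv2.imread('pics/top0.png')
def bright(im,x0,y0,x1,y1):
    s=im[y0:y1,x0:x1].astype(int); m=((s.min(2)>150)).astype(np.uint8); n,l,st,ce=cv2.connectedComponentsWithStats(m); i=1+st[1:,4].argmax(); return ce[i]+[x0,y0],st[i]
c,st=bright(t,405,225,435,250); print(c,st,'top',atz('top',c,.11))
P,Q=[],[]
for k in range(3):
    p,q,s=tool(); im=vision.camera('wrist'); c,st=bright(im,265,170,310,225); print(s['time'],p.round(4),c,st,watz(c,.11,p,q))
cv2.imwrite('pics/w4.png',im)
```

```text
[421.51724138 234.17241379] [14  4  6 11 58] top [ 0.51126841 -0.25510779  0.11      ]
8.55 [ 0.507  -0.2449  0.4083] [291.21202532 196.10443038] [ 20  14  14  25 316] [ 0.51176357 -0.25660697  0.11      ]
8.6 [ 0.5071 -0.2446  0.4085] [291.46753247 196.17207792] [ 20  14  14  26 308] [ 0.51180092 -0.25667941  0.11      ]
8.65 [ 0.5071 -0.2447  0.4086] [291.29903537 196.5755627 ] [ 20  14  14  26 311] [ 0.51149524 -0.25661666  0.11      ]
```

```bash
python3 m.py .5115 -.2563 .1 -6.5
```

```text
t 8.7 p [ 0.507  -0.2448  0.4086] yaw -5.58 tilt 0.01 j [ 0.68  0.22 -0.36  1.61  0.08  1.33 -1.36] w 0.08722987044839255 grip 0.0 F [ 0.3  0.6 -0.8]
shift [0.037 0.073 0.967] turn [-0.    -0.     0.031]
```

Request:
play_rows(series=[[0.037,0.073,0.1,0,0,0.03],[0.037,0.073,0.4,0,0,0.03],[0.037,0.073,0.65,0,0,0.03],[0.037,0.073,0.9,0,0,0.03],[0.037,0.073,0.965,0,0,0.03]])

```text
time: 9.2
ee_pos: [0.5096, -0.2574, 0.2587]
eef_rot: [0.998, -0.058, -0.003, -0.001]
ft_force: [-0.3, 0.2, -0.4]
width: 0.0869
grip_force: 0.0
```

Request:
play_rows(series=[[0,0,0,0,0,0],[0,0,0,0,0,0],[0,0,0,0,0,0]])

```text
time: 9.5
ee_pos: [0.5119, -0.2581, 0.2658]
eef_rot: [0.998, -0.058, 0.002, 0.001]
ft_force: [-0.6, -0.5, -0.0]
width: 0.0872
grip_force: 0.0
```

```bash
python3 m.py .5115 -.2563 .1 -6.5
```

```text
t 9.5 p [ 0.5119 -0.2581  0.2658] yaw -6.62 tilt 0.19 j [ 0.67  0.36 -0.34  1.75  0.14  1.06 -1.4 ] w 0.08716052636233308 grip 0.0 F [-0.6 -0.5 -0. ]
shift [-0.004 -0.011  0.015] turn [ 0.002 -0.006 -0.004]
```

Request:
play_rows(series=[[0,-0.005,0.01,0,0,0],[0,-0.005,0.01,0,0,0],[0,-0.005,0.01,0,0,0],[0,-0.005,0.01,0,0,0],[0,-0.005,0.01,0,0,0]], fingers=-1, squeeze=35)

```text
time: 10.0
ee_pos: [0.5112, -0.257, 0.2623]
eef_rot: [0.998, -0.058, 0.0, 0.0]
ft_force: [-0.3, -0.1, 0.0]
width: 0.0547
grip_force: 0.0
```

Request:
play_rows(series=[[0,0,0,0,0,0],[0,0,0,0,0,0],[0,0,0,0,0,0],[0,0,0,0,0,0],[0,0,0,0,0,0]])

```text
time: 10.5
ee_pos: [0.5112, -0.257, 0.2623]
eef_rot: [0.998, -0.058, 0.0, 0.0]
ft_force: [-0.0, 0.6, 0.3]
width: 0.0148
grip_force: 0.0
```

Request:
play_rows(series=[[0,0,0,0,0,0],[0,0,0,0,0,0],[0,0,0,0,0,0],[0,0,0,0,0,0],[0,0,0,0,0,0]])

```text
time: 11.0
ee_pos: [0.5112, -0.257, 0.2622]
eef_rot: [0.998, -0.058, -0.0, 0.0]
ft_force: [0.6, -0.7, 0.3]
width: 0.0116
grip_force: 35.0
```

```bash
python3 m.py .5115 -.2563 .1 -6.5
```

```text
t 11.0 p [ 0.5112 -0.257   0.2622] yaw -6.61 tilt 0.0 j [ 0.67  0.36 -0.34  1.75  0.14  1.05 -1.4 ] w 0.011584371317235694 grip 34.99077206477523 F [ 0.6 -0.7  0.3]
shift [ 0.001 -0.005 -0.008] turn [ 0.     0.    -0.004]
```

Request:
play_rows(series=[[0,0,-0.1,0,0,0],[0,0,-0.25,0,0,0],[0,0,-0.4,0,0,0],[0,0,-0.55,0,0,0],[0,0,-0.7,0,0,0]])

```text
time: 11.5
ee_pos: [0.511, -0.2568, 0.3692]
eef_rot: [0.998, -0.058, 0.0, 0.0]
ft_force: [-0.2, -0.8, -2.8]
width: 0.0117
grip_force: 35.0
```

Request:
play_rows(series=[[0,0,-0.2,0,0,0],[0,0,-0.35,0,0,0],[0,0,-0.35,0,0,0],[0,0,-0.35,0,0,0]])

```text
time: 11.9
ee_pos: [0.511, -0.2568, 0.42]
eef_rot: [0.998, -0.058, 0.0, 0.0]
ft_force: [-0.1, -0.0, -2.6]
width: 0.0117
grip_force: 35.0
```

```bash
python3 m.py .5195 .0605 .262 -5.75
```

```text
t 11.9 p [ 0.511  -0.2568  0.42  ] yaw -6.6 tilt 0.03 j [ 0.69  0.23 -0.35  1.57  0.08  1.36 -1.36] w 0.011704351476710891 grip 34.98988218605518 F [-0.1 -0.  -2.6]
shift [-0.187 -2.108 -0.038] turn [ 0.001 -0.001 -0.028]
```

Request:
play_rows(series=[[-0.01,-0.1,0,0,0,0],[-0.02,-0.25,0,0,0,0],[-0.04,-0.4,0,0,0,0],[-0.05,-0.55,0,0,0,0],[-0.06,-0.7,0,0,0,0]])

```text
time: 12.4
ee_pos: [0.5139, -0.1494, 0.4184]
eef_rot: [0.998, -0.057, -0.001, -0.0]
ft_force: [1.2, 0.3, -2.2]
width: 0.0115
grip_force: 35.0
```

Request:
play_rows(series=[[-0.01,-0.15,0,0,0,0],[-0.02,-0.3,0,0,0,0],[-0.04,-0.45,0,0,0,0],[-0.05,-0.6,0,0,0,0],[-0.06,-0.75,0,0,0,0]])

```text
time: 12.9
ee_pos: [0.5177, -0.0368, 0.4185]
eef_rot: [0.998, -0.057, -0.001, -0.0]
ft_force: [0.2, 0.2, -1.7]
width: 0.0115
grip_force: 35.0
```

Request:
play_rows(series=[[-0.01,-0.15,0,0,0,0],[-0.02,-0.3,0,0,0,0],[-0.04,-0.45,0,0,0,0],[-0.05,-0.57,0,0,0,-0.02],[-0.06,-0.65,0,0,0,-0.02]])

```text
time: 13.4
ee_pos: [0.5201, 0.0612, 0.4191]
eef_rot: [0.999, -0.051, -0.001, -0.0]
ft_force: [-0.5, 1.0, -1.9]
width: 0.0116
grip_force: 35.0
```

Request:
play_rows(series=[[0,0,0,0,0,0],[0,0,0,0,0,0],[0,0,0,0,0,0],[0,0,0,0,0,0]])

```text
time: 13.8
ee_pos: [0.5207, 0.058, 0.4196]
eef_rot: [0.999, -0.053, -0.0, 0.0]
ft_force: [0.1, -0.5, -2.8]
width: 0.0118
grip_force: 35.0
```

```bash
python3 m.py .5195 .0605 .21 -5.75
python3 - <<'E'
from h import *
im=vision.camera('wrist');s=vision.camera('side')
a=cv2.resize(im[150:350,200:480],None,fx=1.6,fy=1.6,interpolation=cv2.INTER_CUBIC)
b=cv2.resize(s[130:250,220:330],None,fx=3,fy=3,interpolation=cv2.INTER_CUBIC)
o=np.zeros((400,800,3),np.uint8);o[:320,:448]=a;o[:360,450:780]=b
cv2.imwrite('pics/w5.png',o)
E
```

```text
t 13.8 p [0.5207 0.058  0.4196] yaw -6.1 tilt 0.02 j [ 0.34  0.15 -0.59  1.68  0.08  1.34 -1.94] w 0.011751727420661696 grip 34.9900262709707 F [ 0.1 -0.5 -2.8]
shift [-0.01  -0.016  0.308] turn [ 0.001  0.    -0.012]
```

View pics/w5.png

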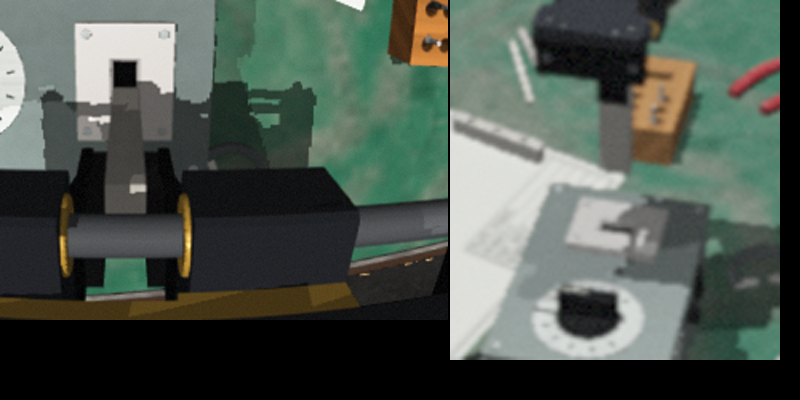

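In the wrist crop the parallel hangs upright between the pads. Its lower far edge is at about (108–143, 87), just short of the slot mouth, which shows at (124,73). I'll compare both by calculation.

Run:
```python
from h import *
p,q,s=tool()
f=lambda x,y:((x+.5)/1.6-.5+200,(y+.5)/1.6-.5+150)
def loc(w): return q.inv().apply(w-p)*1000
C=np.array([watz(f(*k),.112) for k in [(76,25),(175,25),(173,140),(76,140)]])
print('insert',C.mean(0),[np.linalg.norm(C[i]-C[(i+1)%4]).round(4) for i in range(4)],'tool mm',loc(C.mean(0)))
S=np.array([watz(f(*k),.112) for k in [(111,60),(138,60)]]);print('slot far edge tool mm',[loc(x) for x in S])
print('bar far low edge',[loc(watz(f(*k),.167)) for k in [(108,87),(143,87)]])
im=vision.camera('wrist'); u=[f(95,40),f(155,125)]
o=cv2.resize(im[170:232,255:302],None,fx=9,fy=9,interpolation=cv2.INTER_CUBIC);cv2.imwrite('pics/w6.png',o)
```

```text
insert [0.51831201 0.05880149 0.112     ] [np.float64(0.0553), np.float64(0.0688), np.float64(0.0576), np.float64(0.0688)] tool mm [-2.44669164e+00 -2.23177941e-01  3.07726389e+02]
slot far edge tool mm [array([ 11.79363125,  -8.12264544, 307.72567782]), array([ 11.78340109,   7.13661716, 307.72887344])]
bar far low edge [array([ 11.63516663,  -8.12407527, 252.72566569]), array([ 11.62425268,   8.09004117, 252.72906128])]
```

View pics/w6.png

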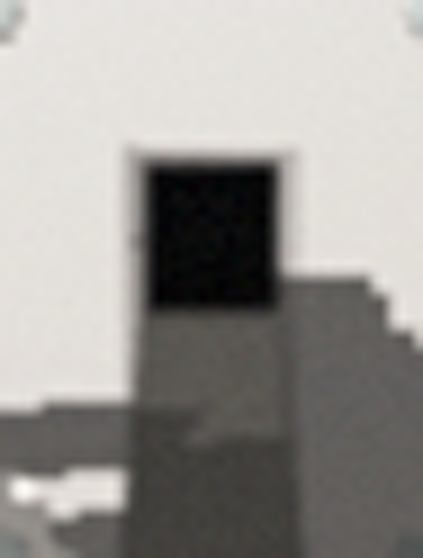

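The zoom shows the bar centred sideways on the slot: the mouth runs from 148 to 277 and the bar from 140 to 284, both centred on 212. The slot's far edge is at y=165 and the bar's far lower edge at y=308. Now the fore-aft numbers.

```bash
python3 - <<'E'
from h import *
p,q,s=tool(); print(p)
f=lambda x,y:((x+.5)/9-.5+255,(y+.5)/9-.5+170)
loc=lambda w: (q.inv().apply(w-p)*1000).round(2)
for n,k,z in [('slot inner',(212.5,163),.110),('slot chamf',(212,149),.112),('bar',(212,308),.167),('L',(148,163),.11),('R',(277,163),.11)]: print(n,loc(watz(f(*k),z)))
E
python3 m.py .5193 .0602 .21 -5.75
```

```text
[0.52067803 0.05855434 0.4197539 ]
slot inner [ 10.99  -0.   309.76]
slot chamf [ 1.2890e+01 -5.0000e-02  3.0776e+02]
bar [ 1.1940e+01 -1.2000e-01  2.5276e+02]
L [ 10.99  -6.53 309.75]
R [ 10.98   6.53 309.76]
t 13.95 p [0.5207 0.0586 0.4198] yaw -6.05 tilt 0.01 j [ 0.34  0.15 -0.59  1.68  0.08  1.34 -1.94] w 0.011984098266445536 grip 34.9900883808732 F [-0.7 -0.3 -2.3]
shift [-0.01  -0.01   0.308] turn [ 0.   -0.   -0.01]
```

Request:
play_rows(series=[[-0.013,-0.002,0.08,0,0,-0.01],[-0.013,-0.002,0.16,0,0,-0.01],[-0.013,-0.002,0.24,0,0,-0.01],[-0.013,-0.002,0.31,0,0,-0.01],[-0.013,-0.002,0.31,0,0,-0.01]])

```text
time: 14.45
ee_pos: [0.5183, 0.0594, 0.3712]
eef_rot: [0.999, -0.05, -0.002, 0.0]
ft_force: [-0.2, 0.4, -2.1]
width: 0.0116
grip_force: 35.0
```

Request:
play_rows(series=[[0,0,0,0,0,0],[0,0,0,0,0,0],[0,0,0,0,0,0]])

```text
time: 14.75
ee_pos: [0.5189, 0.0596, 0.3738]
eef_rot: [0.999, -0.05, 0.001, -0.0]
ft_force: [-0.4, 0.5, -1.0]
width: 0.0116
grip_force: 35.0
```

```bash
python3 m.py .5187 .0588 .140 -5.75
python3 - <<'E'
from h import *
im=vision.camera('wrist')
o=cv2.resize(im[165:265,235:322],None,fx=6,fy=6,interpolation=cv2.INTER_CUBIC);cv2.imwrite('pics/w7.png',o)
E
```

```text
t 14.75 p [0.5189 0.0596 0.3738] yaw -5.7 tilt 0.06 j [ 0.34  0.17 -0.59  1.75  0.1   1.25 -1.95] w 0.011641822864757245 grip 34.98993353918195 F [-0.4  0.5 -1. ]
shift [-0.001  0.006  0.469] turn [-0.    -0.002  0.002]
```

View pics/w7.png

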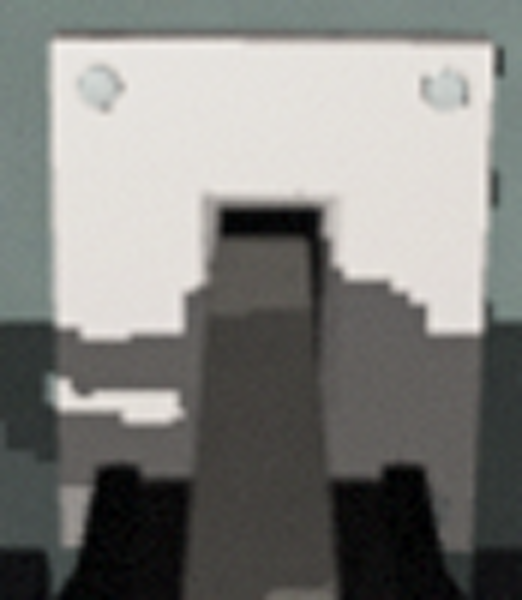

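The zoom shows the bar's lower end just above the mouth. The slot spans x 219–321 (centre 270), and the bar's right edge is at 310, so the bar sits roughly 0.7–1 mm to the left.

```bash
python3 - <<'E'
from h import *
p,q,s=tool(); print(p)
f=lambda x,y:((x+.5)/6-.5+235,(y+.5)/6-.5+165)
loc=lambda w: (q.inv().apply(w-p)*1000).round(2)
zb=p[2]-.1635-.0887
for n,k,z in [('slotL',(219,206),.110),('slotR',(321,206),.110),('chamf L',(206,195),.112),('chamf R',(338,195),.112),('barR',(310,235),zb),('barL',(213,235),zb)]: print(n,loc(watz(f(*k),z)))
im=vision.camera('wrist'); g=cv2.cvtColor(im,cv2.COLOR_BGR2GRAY)
for y in (204,206,209,213): print(y,g[y,266:296].tolist())
print(g[194:212,279].tolist())
E
python3 m.py .5187 .0588 .140 -5.75
```

```text
[0.51886852 0.05958429 0.37373038]
slotL [ 12.72  -5.54 263.74]
slotR [ 12.71   7.6  263.74]
chamf L [ 14.71  -7.15 261.74]
chamf R [ 14.7    9.69 261.74]
barR [ 12.11   5.89 252.21]
barL [ 12.12  -6.06 252.21]
204 [224, 225, 186, 149, 132, 78, 44, 46, 47, 51, 47, 46, 44, 49, 45, 45, 46, 46, 44, 39, 19, 18, 73, 129, 175, 202, 219, 223, 223, 223]
206 [223, 225, 197, 158, 122, 88, 86, 86, 87, 85, 89, 87, 87, 88, 84, 86, 87, 87, 88, 82, 55, 18, 41, 81, 155, 205, 220, 224, 224, 222]
209 [224, 224, 196, 133, 88, 85, 85, 87, 88, 86, 88, 88, 83, 87, 87, 89, 88, 81, 89, 87, 59, 25, 42, 76, 126, 161, 203, 224, 225, 223]
213 [176, 143, 100, 86, 83, 89, 88, 86, 88, 87, 89, 89, 89, 88, 89, 90, 88, 88, 87, 87, 67, 35, 60, 86, 89, 91, 93, 94, 96, 94]
[223, 223, 225, 203, 153, 85, 17, 4, 9, 1, 49, 74, 88, 90, 89, 87, 86, 88]
t 14.85 p [0.5188 0.0596 0.3736] yaw -5.71 tilt 0.04 j [ 0.34  0.17 -0.59  1.75  0.1   1.25 -1.95] w 0.012017546403941575 grip 34.989915853366256 F [ 0.6 -0.  -2. ]
shift [-0.001  0.005  0.468] turn [ 0.    -0.001  0.001]
```

Request:
play_rows(series=[[-0.002,0.0075,0,0,0,0],[-0.002,0.0075,0.03,0,0,0],[-0.002,0.0075,0.06,0,0,0],[-0.002,0.0075,0.09,0,0,0],[-0.002,0.0075,0.12,0,0,0]])

```text
time: 15.35
ee_pos: [0.5183, 0.0584, 0.3546]
eef_rot: [0.999, -0.05, -0.0, 0.0]
ft_force: [-0.3, -0.1, -2.3]
width: 0.0119
grip_force: 35.0
```

```bash
python3 m.py .5187 .0586 .140 -5.75
```

```text
t 15.35 p [0.5183 0.0584 0.3546] yaw -5.71 tilt 0.02 j [ 0.34  0.19 -0.59  1.77  0.11  1.21 -1.96] w 0.011912183497933961 grip 34.98995114117861 F [-0.3 -0.1 -2.3]
shift [ 0.003 -0.001  0.341] turn [0.    0.001 0.001]
```

The parallel is about 10 mm into the slot with no contact force. I'll continue down.

Request:
play_rows(series=[[0,0,0.06,0,0,0],[0,0,0.12,0,0,0],[0,0,0.18,0,0,0],[0,0,0.24,0,0,0],[0,0,0.3,0,0,0]])

```text
time: 15.85
ee_pos: [0.5183, 0.0584, 0.3094]
eef_rot: [0.999, -0.05, -0.0, 0.0]
ft_force: [-0.3, -0.6, -2.3]
width: 0.0117
grip_force: 35.0
```

Request:
play_rows(series=[[0,0,0.03,0,0,0],[0,0,0.05,0,0,0],[0,0,0.05,0,0,0],[0,0,0.05,0,0,0],[0,0,0.05,0,0,0]])

```text
time: 16.35
ee_pos: [0.5184, 0.0585, 0.3031]
eef_rot: [0.999, -0.05, 0.0, 0.0]
ft_force: [-0.2, 0.6, -2.2]
width: 0.0114
grip_force: 35.0
```

```bash
python3 m.py .5187 .0586 .139 -5.75
python3 - <<'E'
from h import *
s=vision.camera('side'); t=vision.camera('top'); w=vision.camera('wrist')
a=cv2.resize(s[120:290,215:345],None,fx=3,fy=3,interpolation=cv2.INTER_CUBIC)
b=cv2.resize(w[130:330,180:400],None,fx=1.8,fy=1.8,interpolation=cv2.INTER_CUBIC)
o=np.zeros((510,790,3),np.uint8);o[:,:390]=a;o[:360,392:788]=b;cv2.imwrite('pics/fin.png',o)
E
```

```text
t 16.35 p [0.5184 0.0585 0.3031] yaw -5.71 tilt 0.04 j [ 0.32  0.24 -0.59  1.83  0.15  1.11 -1.99] w 0.01144958325275527 grip 34.9899378977716 F [-0.2  0.6 -2.2]
shift [ 0.002 -0.001  0.004] turn [-0.    -0.001  0.001]
```

View pics/fin.png

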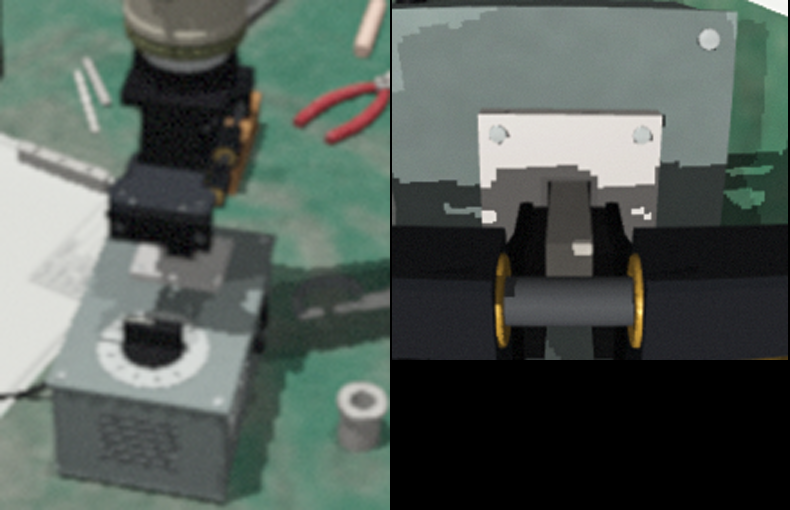

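The parallel is in the slot, held by the pads about 61 mm deep. The wrist force shows only its weight (2.2 N), the dial pointer is untouched and the bush is in place. Handing in.

```bash
python3 -c "
from h import *
print(job.close_job())"
```

```text
the job is handed in; nothing more can be done
None
```

I handed the job in at about 16 s of the 61 s allowed, with no verdict returned: the dial pointer is on the long mark, and the parallel hangs upright in the slot, still gripped, its lower end about 61 mm below the mouth with only its own weight on the wrist.

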